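# Find the key left latched and release it

## Task

One of the four identical white keys on the grey channel box has been left latched down. Touch each key lightly in turn, from left to right as seen from the robot, to feel which one it is, without pushing a raised key far in and without releasing the latched one yet; then press the latched key fully down and let it spring up, so that all four keys stand raised. Use only the outside of the fingers: nothing is picked up, and the small things round the box stay where they are.

Things in the scene. Friction and masses are not known exactly. Their poses are not given: they have to be found in the camera images.
- channel_box: grey bench control box with a black top panel, 110 (x) x 196 (y) x 52 mm, fixed; origin at the centre of its underside, +y along the key row to the left, +x away from the robot. Four keys 46 mm apart (20 mm gaps), centres at x = -8 mm, y = +69, +23, -23, -69 mm in this frame. Any one of them may be the latched one. The small green lenses behind the keys show nothing
- key_1_top (a point): centre of the top face of the leftmost key (a white block, 30 mm in x by 26 mm in y, with rounded edges); moves with the key. Raised, it is 16 mm above the black panel (68 mm above the desk); latched, about 5 mm lower
- key_2_top (a point): the same for the second key from the left
- key_3_top (a point): the same for the third key from the left
- key_4_top (a point): the same for the rightmost key
- key_1 (a joint): how far the leftmost key is pushed in, in m: 0 raised, about 0.005 latched, 0.010 against the bottom stop. A raised key gives way from about 2 N on and takes about 1 N more per mm; let go, it rises again. If it is pushed in more than 6.5 mm (about 8 N) while another key is still latched, its channel is switched on, which is a fault
- key_2 (a joint): the same for the second key from the left. The latched key (whichever it is) hardly sinks under less than about 6.5 N; pressed harder, it goes in by about 1 mm per N, lets go once it is 7.5 to 9 mm in (about 10 to 13 N), at the latest when pushed to the bottom stop, and springs up as the finger withdraws. It does not latch again
- key_3 (a joint): the same for the third key from the left
- key_4 (a joint): the same for the rightmost key
- dropper_bottle: small dark dropper bottle, 36 mm across, 77 mm tall, standing loose on the near side of the box; origin at the centre of its underside
- blue_stopper: blue ribbed stopper, 27 mm across, 12 mm tall, loose on the near side of the box; origin at the centre of its underside
- cap: small red cap, 22 mm across, 13 mm tall, loose behind the box; origin at the centre of its underside
- wooden_knob: round wooden knob, 37 mm across, 16 mm tall, loose behind the box; origin at the centre of its underside

How it is judged:
By the outcome, as a careful person would: the job done as asked, in the order asked, and still so for the second after the job is handed in, with the robot touching nothing.
It also fails if it takes over 45 s, if anything falls off the work surface, if the arm or the gripper's body presses on something with over 40 N, if the wrist force passes 120 N, or if a joint passes its speed limit or range.

## Robot

A 6-joint arm with a two-finger parallel gripper is mounted at the origin on a cart in front of the work surface, level with it; the furniture and walls round the work are solid. World frame = base frame: x ahead of the robot, y to its left, z up, the work surface at z = 0. Lengths are in m, angles in rad, forces in N, time in s.
With the tool pointing down it reaches from about 0.325 to 0.9 m from the base axis. Payload 6.1 kg.
Tool frame: the origin (TCP) lies midway between the tips of the shut fingers; the grasp point (between the pads) lies 19 mm behind it; x points along the fingers, y is the direction in which the jaws open and shut, and the axes are right-handed (so a half turn about x gives the same grasp; the last joint's range is limited). The gripper opens to 85 mm and grips with 20 to 120 N. Pads are 22 mm wide; open, the fingers measure 114 mm over their backs; the gripper's body (76 mm by 85 mm) begins 54 mm behind the grasp point. The pads swing forward as they close: fully open they stand 13 mm farther back than shut.
Start: joints at [-1.27, 0.22, 1.526, -0, 1.395, -0.126], TCP at [0.259, -0.569, 0.231] pointing down, gripper open.
Joint ranges: [-2.98, 2.98], [-0.91, 2.08], [0.09, 2.57], [-1.24, 4.39], [0.2, 2.65], [-2.68, 2.68]. Speed limits (rad/s): [2.57, 2.57, 3.01, 3.14, 3.14, 3.14].

## Interface

Orientations are given as [roll, pitch, yaw] about the fixed x, y, z axes, in that order (R = Rz(yaw) Ry(pitch) Rx(roll)).
In Python, from plant import movep, move_l, set_joints, gripper_to, hold, inverse_kinematics, observe, get_image, get_calibration, Unreachable, job_done gives the robot as it stands. Calls block until the motion is done:
- movep(position, orientation): joint-space move of the TCP to a pose.
- move_l(position, feed=0.15, rotation=None, max_force=None): straight line of the TCP; rotation=None keeps the orientation; feed is the mean speed in m/s. With max_force (N) it stops when the force on the tool has changed by that much, and returns True; else False.
- set_joints(angles): joint-space move.
- gripper_to(opening, f_grip=None): finger opening in m; f_grip is the grip in N (None keeps the last); returns when the fingers have stopped.
- hold(seconds).
- inverse_kinematics(position, orientation): joint angles nearest the present ones, or None.
- observe(): the state.
- get_image(name): name is "side" or "top"; returns (picture, depth): 480x640x3 uint8, red, green, blue; 480x640 float32, m along the optical axis (not along the pixel's ray), 0 where there is no reading.
- get_calibration(name): a dict with "intrinsics" (3x3 intrinsics, pixels), "world_from_camera" (4x4, takes a point from camera to world coordinates). Camera axes: x right, y down, z forward; pixel columns grow to the right and rows downward; lengths in m; the calibration is good to about 2 mm. A picture is of the moment at which its call begins. get_calibration takes no time and is no camera call.
A pose or a line that the arm cannot do raises Unreachable and nothing moves.
- job_done(): hands the job in, once; it reports no verdict.
The state is a dict: "time_s": time; "q": joint angles; "joint_velocities": joint speeds; "joint_torque": joint torques, N m; "eef_pos": TCP position; "tcp_rot": TCP orientation; "ft_force": force on the tool from outside, world axes, zero at the start; "torque": the same for the moment, N m; "opening": finger opening in m.
Only numpy, scipy, OpenCV 4.12 (cv2) and the standard library are available. Lean on these libraries where they do the work, as an engineer would, in place of code of your own. Each camera call takes 0.05 s, during which the arm holds its last target. There are 200 camera calls.

## Working session

There is one attempt and no reset: what is moved stays moved. The work goes in short steps, each a Python script; the robot and the scene stay as the last script left them, time stands still between calls to the robot, and variables do not carry over. Pictures are saved under pics/ and viewed, about 8 in all and at most 12, crops included, and the job is handed in when it is done.

```bash
mkdir -p pics; ls; python3 - <<'E'
from plant import *
import cv2,numpy as np
for n in("top","side"):
    im,d=get_image(n); cv2.imwrite(f"pics/{n}0.png",im[:,:,::-1]); np.savez(f"pics/{n}0.npz",im=im,d=d)
    c=get_calibration(n); print(n,np.round(c["intrinsics"],1).tolist(),np.round(c["world_from_camera"],4).tolist())
s=observe(); print(s)
E
```

```text
pics
top [[616.7, 0.0, 332.5], [0.0, 616.7, 241.5], [0.0, 0.0, 1.0]] [[0.0079, -0.9872, 0.1592, 0.3508], [-0.9995, -0.0031, 0.0303, -0.3035], [-0.0294, -0.1594, -0.9868, 0.9874], [0.0, 0.0, 0.0, 1.0]]
side [[494.9, 0.0, 321.6], [0.0, 494.9, 236.2], [0.0, 0.0, 1.0]] [[-0.9718, -0.1275, 0.1985, 0.3648], [-0.2349, 0.5987, -0.7657, 0.3565], [-0.0212, -0.7908, -0.6118, 0.5932], [0.0, 0.0, 0.0, 1.0]]
{'time_s': 0.1, 'q': array([-1.27008920e+00,  2.21158920e-01,  1.52752002e+00,  9.70310231e-06,
        1.39471413e+00, -1.26067633e-01]), 'joint_velocities': array([ 8.54129992e-04, -1.72763937e-03, -4.68621929e-04,  4.52356105e-04,
        7.25805931e-05, -9.47103925e-05]), 'joint_torque': array([ 1.33315501e-03, -4.98242104e+01, -3.90548015e+01, -4.81241773e-05,
        5.59281223e-03, -7.80589204e-06]), 'eef_pos': array([ 0.25856135, -0.56839386,  0.23028908]), 'tcp_rot': array([-1.70216823,  1.56899588,  1.86619748]), 'ft_force': array([ 0.0605436 ,  0.03181389, -0.18112118]), 'torque': array([ 0.00211245, -0.01501955, -0.01014424]), 'opening': 0.0855687049627949}
```

View pics/top0.png

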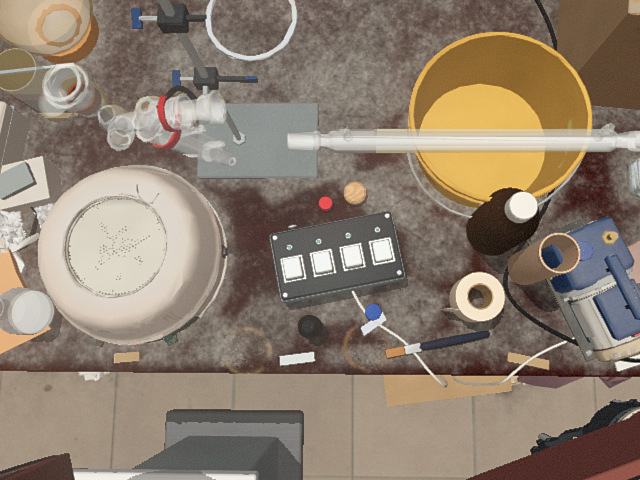

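View pics/side0.png

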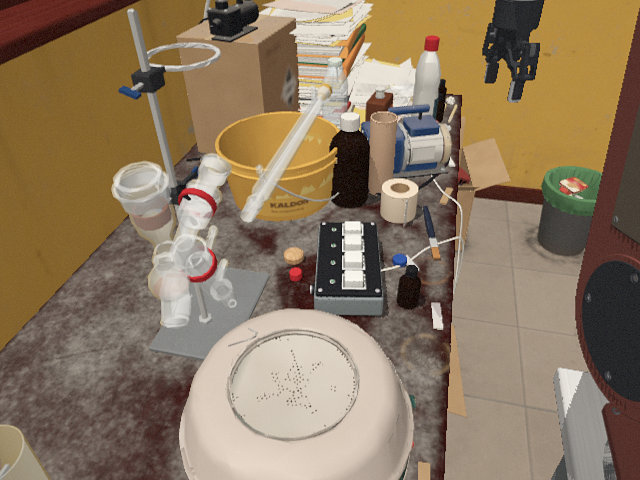

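The top view shows the box with its keys near (292,267), (321,261), (351,256) and (381,250). The bottle is at (310,327) and the stopper at (373,312), both on the near side. The cap (325,203) and knob (355,192) are behind the box. The side view shows the keys clear from above, with the arm far right.

```bash
cat > h.py <<'E'
import cv2,numpy as np
from plant import *
def ray(n,px,z):
    c=get_calibration(n);K=c["intrinsics"];T=c["world_from_camera"]
    d=T[:3,:3]@np.linalg.solve(K,[px[0],px[1],1.]);o=T[:3,3]
    return o+d*(z-o[2])/d[2]
def world(n,d):
    c=get_calibration(n);K=c["intrinsics"];T=c["world_from_camera"]
    v,u=np.mgrid[:480,:640]
    p=np.stack([(u-K[0,2])*d/K[0,0],(v-K[1,2])*d/K[1,1],d],-1)
    return p@T[:3,:3].T+T[:3,3]
def blobs(n,im,roi,lo=200,amin=80):
    m=(im.min(2)>lo).astype(np.uint8);k=np.zeros_like(m);x0,y0,x1,y1=roi;k[y0:y1,x0:x1]=1
    _,_,st,ce=cv2.connectedComponentsWithStats(m*k)
    return [(ce[i],st[i]) for i in range(1,len(st)) if st[i][4]>amin]
E
python3 - <<'E'
from h import *
for n,roi in(("top",(270,225,400,290)),("side",(335,215,372,292))):
    f=np.load(f"pics/{n}0.npz");W=world(n,f["d"])
    for c,s in blobs(n,f["im"],roi):
        x,y=c.astype(int); 
        print(n,c.round(1),s.tolist(),ray(n,c,.066).round(4),W[y-3:y+4,x-3:x+4].reshape(-1,3).mean(0).round(4))
f=np.load("pics/top0.npz");W=world("top",f["d"])
# what is tall around the box
for x0 in np.arange(.25,.85,.05):
    print(round(x0,2),[round(float(W[...,2][(abs(W[...,0]-x0)<.025)&(abs(W[...,1]-y)<.025)].max(initial=0)),2) for y in np.arange(-.6,.11,.05)])
E
```

```text
top [381.7 250.3] [369, 238, 26, 27, 421] [ 0.4863 -0.3494  0.066 ] [ 0.4872 -0.3485  0.0634]
top [351.7 255.2] [340, 243, 25, 28, 395] [ 0.4788 -0.3043  0.066 ] [ 0.4787 -0.3032  0.0679]
top [321.8 261.1] [310, 249, 26, 28, 402] [ 0.4695 -0.2592  0.066 ] [ 0.4694 -0.2581  0.0684]
top [292. 267.] [281, 255, 25, 28, 402] [ 0.4604 -0.2143  0.066 ] [ 0.4601 -0.2131  0.0684]
side [352.8 233.1] [345, 222, 18, 23, 321] [ 0.4846 -0.3233  0.066 ] [ 0.4875 -0.3317  0.0595]
side [352.4 255. ] [342, 239, 22, 23, 211] [ 0.4741 -0.2646  0.066 ] [ 0.4755 -0.2684  0.0647]
side [352.8 273.8] [342, 256, 23, 26, 250] [ 0.4647 -0.2192  0.066 ] [ 0.4641 -0.2081  0.0776]
0.25 [0.0, 0.39, 0.31, 0.0, 0.62, 0.0, 0.0, 0.0, 0.0, 0.0, 0.0, 0.47, 0.47, 0.0, 0.0]
0.3 [0.3, 0.44, 0.6, 0.63, 0.62, 0.01, 0.01, 0.01, 0.01, 0.01, 0.01, 0.01, 0.01, 0.01, 0.01]
0.35 [0.01, 0.01, 0.02, 0.02, 0.02, 0.01, 0.99, 0.08, 0.05, 0.01, 0.01, 0.09, 0.12, 0.13, 0.12]
0.4 [0.1, 0.07, 0.07, 0.07, 0.01, 0.02, 0.03, 0.08, 0.06, 0.01, 0.09, 0.13, 0.13, 0.13, 0.13]
0.45 [0.18, 0.17, 0.07, 0.07, 0.06, 0.07, 0.07, 0.07, 0.07, 0.01, 0.13, 0.13, 0.13, 0.12, 0.13]
0.5 [0.18, 0.2, 0.19, 0.01, 0.05, 0.07, 0.07, 0.07, 0.07, 0.04, 0.13, 0.13, 0.12, 0.12, 0.13]
0.55 [0.14, 0.2, 0.2, 0.14, 0.06, 0.06, 0.06, 0.06, 0.04, 0.01, 0.12, 0.13, 0.14, 0.13, 0.13]
0.6 [0.17, 0.17, 0.17, 0.17, 0.17, 0.18, 0.2, 0.17, 0.17, 0.31, 0.3, 0.29, 0.37, 0.36, 0.13]
0.65 [0.17, 0.17, 0.17, 0.17, 0.18, 0.18, 0.2, 0.41, 0.41, 0.41, 0.44, 0.29, 0.37, 0.36, 0.01]
0.7 [0.11, 0.01, 0.01, 0.01, 0.14, 0.01, 0.01, 0.41, 0.26, 0.41, 0.44, 0.2, 0.18, 0.0, 0.01]
0.75 [0.14, 0.11, 0.05, 0.14, 0.14, 0.01, 0.01, 0.02, 0.02, 0.02, 0.02, 0.0, 0.01, 0.01, 0.01]
0.8 [0.14, 0.14, 0.14, 0.14, 0.01, 0.01, 0.01, 0.01, 0.01, 0.01, 0.01, 0.01, 0.01, 0.01, 0.01]
```

```bash
cat >> h.py <<'E'
from scipy.spatial.transform import Rotation as Ro
YAW=np.arctan2(.4863-.4604,-.2143+.3494)
ex=np.array([np.cos(YAW),np.sin(YAW),0]);ey=np.array([-np.sin(YAW),np.cos(YAW),0])
def rpy(s):
    a=np.array([0,0,-1.]);b=s*ex
    return Ro.from_matrix(np.c_[a,b,np.cross(a,b)]).as_euler("xyz")
E
python3 - <<'E'
from h import *
f=np.load("pics/top0.npz");W=world("top",f["d"])
P=W[220:295,265:400].reshape(-1,3); P=P[(P[:,2]>.0595)&(P[:,2]<.075)]
est=np.array([[.4604,-.2143],[.4695,-.2592],[.4788,-.3043],[.4863,-.3494]])
for e in est:
    Q=P[np.linalg.norm(P[:,:2]-e,axis=1)<.023]; l=(Q[:,:2]-e)@np.c_[ex[:2],ey[:2]]
    print(len(Q),(l.min(0)+l.max(0))/2,np.ptp(l,axis=0),l.mean(0).round(4),np.median(Q[:,2]).round(4))
print(YAW)
t=W[(W[...,2]>.1)&(W[...,0]>.5)&(abs(W[...,1]+.28)<.13)]; print("tall min x",t[:,0].min(), "by y", [(y,t[abs(t[:,1]-y)<.01][:,0].min(initial=9).round(3)) for y in (-.4,-.35,-.3,-.25,-.2,-.16)])
for s in(1,-1): print(s,[np.round(inverse_kinematics([*e,.09],rpy(s)),2).tolist() if inverse_kinematics([*e,.09],rpy(s)) is not None else None for e in est])
print(Ro.from_euler("xyz",observe()["tcp_rot"]).as_matrix().round(2))
E
```

```text
348 [-0.00066484 -0.00026206] [0.03034811 0.02605887] [-0.0012 -0.0005] 0.068
340 [-0.00073422 -0.0002389 ] [0.03002197 0.02593657] [-0.0013 -0.0004] 0.0679
342 [-0.00068851 -0.00022788] [0.03058778 0.02597172] [-0.0012 -0.0002] 0.0679
326 [ 0.00083227 -0.00025679] [0.03002322 0.02598721] [ 0.0005 -0.0001] 0.0633
0.18941169755401416
tall min x 0.6000611590813043 by y [(-0.4, np.float64(0.6)), (-0.35, np.float64(0.612)), (-0.3, np.float64(0.612)), (-0.25, np.float64(0.614)), (-0.2, np.float64(0.63)), (-0.16, np.float64(0.642))]
1 [[-0.59, 0.09, 1.95, 0.0, 1.1, -0.78], [-0.65, 0.16, 1.88, 0.0, 1.1, -0.84], [-0.71, 0.23, 1.8, 0.0, 1.12, -0.89], [-0.75, 0.3, 1.71, 0.0, 1.13, -0.94]]
-1 [[-0.59, 0.09, 1.95, 0.0, 1.1, 2.36], [-0.65, 0.16, 1.88, 0.0, 1.1, 2.3], [-0.71, 0.23, 1.8, 0.0, 1.12, 2.25], [-0.75, 0.3, 1.71, 0.0, 1.13, 2.2]]
[[-0.    0.41 -0.91]
 [ 0.   -0.91 -0.41]
 [-1.   -0.   -0.  ]]<sys>:0: UserWarning: Gimbal lock detected. Setting third angle to zero since it is not possible to uniquely determine all angles.
```

```bash
cat >> h.py <<'E'
KEYS=np.array([[.4604,-.2143],[.4695,-.2592],[.4788,-.3043],[.4863,-.3494]])+np.outer([-.0007,-.0007,-.0007,.0008],ex[:2])-.0002*ey[:2]
def touch(i,n=3.,floor=.0645):
    hit=move_l([*KEYS[i],floor],feed=.012,max_force=n)
    s=observe();hold(.15);t=observe()
    print(i+1,hit,"z",s["eef_pos"].round(4),"F",s["ft_force"].round(2),"held z",t["eef_pos"][2].round(4),"F",t["ft_force"].round(2),"t",round(t["time_s"],2))
    return hit
E
python3 -W ignore - <<'E'
from h import *
p=observe()["eef_pos"]
gripper_to(0)
move_l([p[0],p[1],.28],feed=.2)
movep([*KEYS[0],.15],rpy(-1) if observe()["q"][5]>.7 else rpy(1))
move_l([*KEYS[0],.08],feed=.1); hold(.2)
s=observe();print(s["time_s"],s["eef_pos"],s["ft_force"],s["opening"],s["q"].round(2))
touch(0)
move_l([*KEYS[0],.08],feed=.06)
s=observe();print(s["time_s"],s["eef_pos"],s["ft_force"])
E
```

```text
3.8833 [ 0.46029861 -0.21498593  0.0808387 ] [-0.18196272  0.10119701 -0.39904934] 0.0005649366315763339 [-0.59  0.11  1.96 -0.    1.08 -0.78]
1 True z [ 0.4596 -0.2146  0.0662] F [ 0.27 -1.11  3.3 ] held z 0.0662 F [ 1.81 -0.16  3.76] t 5.08
5.4667 [ 0.45977962 -0.2146377   0.08028615] [ 1.0387914  -0.19988169 -0.83752254]
```

```bash
python3 -W ignore - <<'E'
from h import *
for i in(1,2,3):
    move_l([*KEYS[i],.08],feed=.08); hold(.2); print(observe()["ft_force"].round(2))
    if not touch(i): touch(i,3.,.0605)
    move_l([*KEYS[i],.08],feed=.06)
im,d=get_image("side"); cv2.imwrite("pics/s1.png",cv2.resize(im[180:330,260:440,::-1],None,fx=4,fy=4))
E
```

```text
[-0.05  0.65 -0.13]
2 True z [ 0.4687 -0.2595  0.0662] F [-0.21 -0.44  2.45] held z 0.0662 F [ 0.78 -1.49  3.11] t 7.58
[-0.29  0.38  0.9 ]
3 True z [ 0.4781 -0.3046  0.0662] F [0.63 0.07 3.34] held z 0.0662 F [ 0.63 -1.02  3.81] t 10.09
[0.02 0.43 0.05]
4 False z [ 0.4872 -0.3495  0.0646] F [-0.5  -0.83  0.01] held z 0.0646 F [ 0.75  0.2  -0.41] t 13.0
4 True z [ 0.4873 -0.3496  0.0632] F [-0.84  1.07  5.  ] held z 0.0632 F [0.01 0.67 5.  ] t 13.41
```

View pics/s1.png

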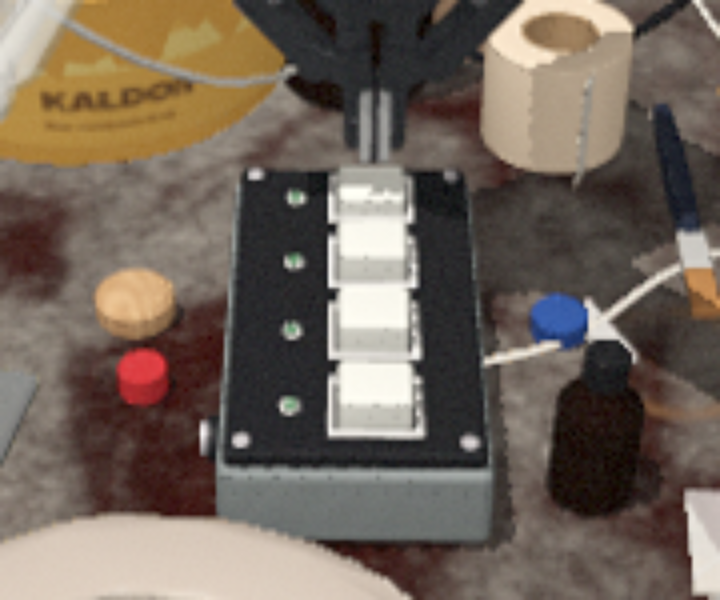

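Keys 1–3 stopped the finger at 66.2 mm, sinking about 1.8 mm, so they are raised. Key 4 stopped it at 63.2 mm under 5 N without sinking, so it is the latched one. The side crop agrees: the far key (370,195) sits lower than the other three. Next I'll press key 4 to its bottom stop.

```bash
python3 -W ignore - <<'E'
from h import *
move_l([*KEYS[3],.066],feed=.04)
print(move_l([*KEYS[3],.0570],feed=.012,max_force=22)); s=observe();print(s["eef_pos"].round(4),s["ft_force"].round(2))
hold(.2); s=observe();print(s["eef_pos"].round(4),s["ft_force"].round(2))
move_l([*KEYS[3],.08],feed=.03); move_l([*KEYS[3],.25],feed=.15)
p=KEYS[3]-.11*ex[:2]
move_l([.33,-.45,.27],feed=.15); hold(.3)
print(observe()["time_s"],observe()["ft_force"].round(2))
for n in("top","side"):
    im,d=get_image(n); np.savez(f"pics/{n}1.npz",im=im,d=d)
    cv2.imwrite(f"pics/{n}2.png",cv2.resize(im[180:340,250:430,::-1],None,fx=3,fy=3))
    W=world(n,d)
    if n=="top":
        P=W[220:295,265:400].reshape(-1,3);P=P[(P[:,2]>.0565)&(P[:,2]<.1)]
        for e in KEYS: Q=P[np.linalg.norm(P[:,:2]-e,axis=1)<.009];print(len(Q),np.median(Q[:,2]).round(4))
E
```

```text
False
[ 0.4874 -0.3497  0.0587] [-3.63  3.6  11.83]
[ 0.4874 -0.3497  0.0588] [-3.84  3.27 11.67]
19.4 [-0.15  0.41  1.14]
113 0.0682
110 0.0687
107 0.0681
109 0.0684
```

View pics/top2.png

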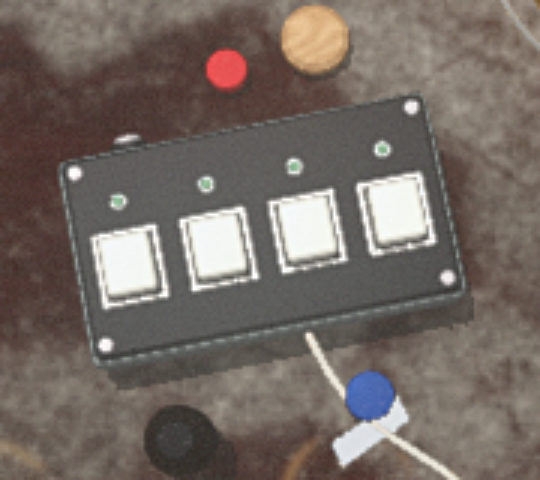

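View pics/side2.png

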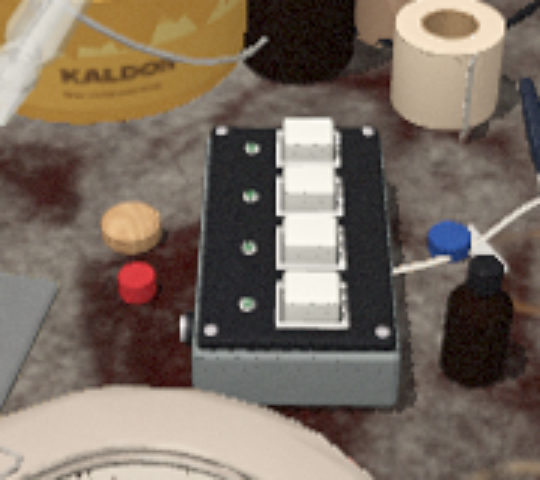

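Both views show all four keys standing level, about 68 mm high by depth, with the cap, knob, bottle and stopper still in place. The arm is clear.

```bash
python3 -c "
from plant import *
job_done()"
```

```text
the job is handed in; nothing more can be done
```

The latched key was key 4, the rightmost. I released it, and all four keys now stand raised.

- **Feeling the keys:** I touched keys 1 to 4 from left to right with the shut fingertips. Keys 1–3 gave way about 1.8 mm at roughly 3–4 N, so they were raised. Key 4 held firm about 5 mm lower, at 63 mm under 5 N.
- **Pressing key 4:** I pushed it about 9.2 mm in at about 12 N and it sprang up as the finger withdrew. The finger stopped at 58.8 mm, about 0.8 mm short of the nominal bottom stop. That is past the 7.5–9 mm where the latch lets go.
- **Last checks:** The top camera's depth put all four keys at 68.1–68.7 mm. Both views show all four level, and by eye the bottle, stopper, cap and knob have not moved. The arm was clear of everything at about 19.5 s, and the job is handed in.

No check failed. The force reading is noisy by about 1 N, so the light-touch forces are approximate.

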